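# Rock the angle gauge on the split stud to its mark and hold it

### The arm

A 7-joint arm with a two-finger parallel gripper is mounted at the origin on the work surface. World frame = base frame: x ahead of the robot, y to its left, z up, the work surface at z = 0. Lengths are in m, angles in rad, forces in N, time in s.
With the tool pointing down it reaches from about 0.425 to 0.875 m from the base axis. Payload 4.7 kg.
Tool frame: the origin (TCP) lies between the finger pads; the fingertips stand 14 mm ahead of it and the grasp point (between the pads) lies 5 mm behind it (bot.tip_reach is the y of the fingertips in the tool frame, in m); y points along the fingers, x is the direction in which the jaws open and shut, and the axes are right-handed (so a half turn about y gives the same grasp; the last joint's range is limited). The gripper opens to 87 mm and grips with 3 to 60 N. Pads are 19 mm wide; open, the fingers measure 117 mm over their backs; the gripper's body (75 mm by 190 mm) begins 51 mm behind the grasp point.
Start: joints at [1.13, 0.321, -0.07, 1.45, 0.023, 1.371, -0.057], TCP at [0.286, -0.584, 0.237] pointing down, gripper open.
Joint ranges: [-2.86, 2.86], [-0.3, 2.09], [-1.38, 1.24], [0.06, 2.45], [-1.56, 4.7], [0.09, 2.05], [-2.69, 2.69]. Speed limits (rad/s): [2.57, 2.57, 3.14, 3.14, 3.14, 3.14, 3.14].

### API

Orientations are given as a unit quaternion [x, y, z, w].
In Python, from rig import bot gives the robot as it stands.
- The arm moves only by the tool jog_arm, never from a script. Its argument "increments" is a list of rows, each an object of numbers: "dx", "dy", "dz": the shift along the world's x, y, z in m; "turn": the turn about the world's z in rad. A call has exactly 8 rows; each row shifts and turns the commanded pose from where the row before left it; what a row does not reach is not made up. A row lasts 1/10 s, in which the tool goes at most 50 mm and 8.59 degrees, less where a joint would pass 70% of its speed; a pose out of reach is approached as far as the arm can. A call is refused whole if a number of a shift passes 0.05 or a number of a turn 0.15, either way. A call with a gripper value outside its range is refused whole. "hand" is the opening in per cent of the stroke, from 0 (shut) to 100 (fully open), set as the call begins (left out, the last holds). The fingers move at their own pace and stop on an object; "newtons" is the grip in N (left out, the last holds). Time passes only in rows, so rows that do not move let the fingers close, or fill a call up. It gives the time, the measured TCP pose, the force and the opening at its end, in the units of the state.
- bot.get_obs(): the state, without advancing time (a new reading comes with each control period).
- bot.camera(name): name is "side" or "top"; returns a dict with "color" (420x560x3 uint8, red, green, blue), "z_map" (420x560 float32, m along the optical axis (not along the pixel's ray), 0 where there is no reading), "fx", "fy", "cx", "cy" (pixels), "k1" (the pictures are not rectified: a ray, as slopes to the right and down, at radius r is drawn at 1 + k1 r^2 times it, then the intrinsics apply), "R" (3x3) and "t" (3): a world point X has camera coordinates R X + t. Camera axes: x right, y down, z forward; pixel columns grow to the right and rows downward; lengths in m; the calibration is good to about 2 mm. A picture is of the moment at which its call begins.
- bot.job_done(): hands the job in, once; it reports no verdict.
The state is a dict: "t": time; "joint_positions": joint angles; "joint_velocities": joint speeds; "tau": joint torques, N m; "tcp_pos": TCP position; "orientation": TCP orientation; "force": force on the tool from outside, world axes, zero at the start; "ft_torque": the same for the moment, N m; "finger_gap": finger opening in m.
Only numpy, scipy, OpenCV 4.12 (cv2) and the standard library are available. Lean on these libraries where they do the work, as an engineer would, in place of code of your own. Each camera call takes 0.05 s, during which the arm holds its last target.

### The job

Pick up the dial angle gauge by its lug, stand it on the round knot in the middle of the split wall stud with its base along the stud, and rock it over the knot until its swinging pointer settles on the index mark set on its dial. Finish while still holding it steady like that, its base resting lightly on the knot, so that the exhibit can be photographed. Do not topple the gauge or press hard with it, and leave the other things on the bench where they are.

Things in the scene. Friction and masses are not known exactly. Their poses are not given: they have to be found in the camera images.
- gauge: Dial angle gauge, loose, 0.28-0.44 kg, stands upright. Steel base 100 (its y) x 36 (x) x 14 mm high; grey round case, radius 54, 28 thick (x), centre 68 above the underside; grip lug on top, 28 thick (x), 42 wide (y), flush with the case, top at 156 mm. Origin: centre of the underside; z up to the lug; white dial looks along +x, at the start away from the robot within 0.5 rad.
- lug (a point): Grip point in the middle of the gauge's lug, 140 mm above the centre of the gauge's underside; axes as the gauge.
- pointer (a joint): Swing of the black pendulum pointer about the dial centre (axis: the gauge's +x), rad; 0 when it hangs towards the base. It hangs plumb, so it reads minus the gauge's lean about its +x. After a movement it swings for 1 to 2 s before it rests.
- pointer_tip (a point): Lower tip of the pointer, 44 mm from the dial centre.
- index (a joint): Setting of the index mark on the dial, rad about the gauge's +x like the pointer; 0 towards the base; set between 0.14 and 0.30 (towards the gauge's +y side, right as one looks at the dial). Already set; it is stiff and stays. The pointer is on the mark when both joints read the same.
- mark (a point): The index mark: a black tab 5 mm wide at the rim of the dial, this point 44 mm from the dial centre, 8.5 mm in front of the gauge's middle plane like the pointer tip.
- stud: Exhibit, fixed: plywood board 130 x 330 x 12 mm carrying a split wall stud 45 mm wide (its x), 280 long (its y), strapped at both ends. Uneven top 46 mm above the bench on the +y half, 40 on the -y half, rising in the middle over a round knot. Origin: centre of the board's underside, z up; its x points away from the robot within 0.3 rad.
- knot (a point): Top of the knot, 68 mm above the bench, over the stud's middle; axes as the stud. The knot is a rigid round crown, radius 22 mm, axis along the stud's x and 22 mm below this point, 45 mm wide. The gauge's base can rock about 0.4 rad either way over it before an end meets the stud.
- jar: Bystander: squat clear jar with a ridged aluminium lid, 78 mm across, 58 mm high; origin: centre of the underside.
- pot: Bystander: clear specimen pot with a white lid, 52 mm across, 56 mm high; origin: centre of the underside.
- joist: Bystander: flat-topped joist offcut with a hole, 70 x 130 x 45 mm; origin: centre of the underside.
- rod: Bystander: trajectory rod 300 mm long along its y, 7 mm thick, with two brass cones 26 mm across; origin: under its middle on the bench.
- loupe: Bystander: black magnifying loupe, 40 mm across, 36 mm high; origin: centre of the underside.
- caliper: Bystander: steel caliper lying flat, 230 mm long along its y, 13 mm high; origin: under the middle of its beam.
Things that resemble listed ones, but are neither listed nor needed, are in the scene too. There is more than one size of the gauge; the one meant has the size given above.

How it is judged:
At the end, for the whole second after the job is handed in: Gauge still held (over 2 N) and at rest, base on the knot with 0.2 to 25 N, the knot's top within 20 mm across and 35 mm along of the base's centre, base along the stud within 0.2 rad, pointer quiet (under 0.2 rad/s) and its tip within 3 mm of the index mark (distance between pointer_tip and mark below 0.003 m and velocity of joint pointer between -0.2 and 0.2 rad/s and contact force between the fingers and gauge above 2 N and contact force between gauge and stud between 0.2 and 25 N and angle between the x axis of gauge and the x axis of stud, either way round below 0.2 rad and x of knot in the frame of gauge between -0.02 and 0.02 m and y of knot in the frame of gauge between -0.035 and 0.035 m and z of knot in the frame of gauge between -0.006 and 0.004 m and linear speed of gauge below 0.02 m/s); the arm keeps its last pose, push and grip.
It fails at once if the gauge is toppled (angle between gauge's own z axis and vertical above 0.9 rad).
It fails at once if the gauge is pressed hard on the exhibit (contact force between gauge and stud above 60 N).
It fails at once if another thing on the bench is disturbed (distance of any of jar, pot, joist, loupe, caliper from where it was at the start of the episode above 0.03 m or distance of rod from where it was at the start of the episode above 0.04 m or angle between any of jar, pot, loupe's own z axis and vertical above 0.5 rad).
It also fails if it takes over 61 s, if anything falls off the work surface, if the arm or the gripper's body presses on something with over 40 N, if the wrist force passes 120 N, or if a joint passes its speed limit or range.

## Working session

There is one attempt and no reset: what is moved stays moved. The work goes in short steps, Python scripts to look and compute and a tool call to move; the robot and the scene stay as the last step left them, time stands still between calls to the robot, and variables do not carry over. Pictures are saved under pics/ and viewed, and the job is handed in when it is done.

Besides the shell and the picture viewer there is one more tool, called as name(argument=value, ...) on one line, values as JSON. jog_arm: Moves the arm, as the interface text tells. Its arguments: {"type":"object","properties":{"increments":{"type":"array","items":{"type":"object","properties":{"dx":{"type":"number"},"dy":{"type":"number"},"dz":{"type":"number"},"turn":{"type":"number"}}}},"hand":{"type":"number"},"newtons":{"type":"number"}},"required":["increments"]}

```bash
ls; mkdir -p pics
cat > h.py <<'E'
import numpy as np, cv2
from rig import bot
def snap(n,f):
    c=bot.camera(n); cv2.imwrite(f,c["color"][:,:,::-1]); np.savez(f.replace('.png','.npz'),**c); return c
def load(f): return dict(np.load(f))
def ray(c,u,v):
    K=np.array([[c["fx"],0,c["cx"]],[0,c["fy"],c["cy"]],[0,0,1]],float)
    p=cv2.undistortPoints(np.array([[[u,v]]],float),K,np.array([c["k1"],0,0,0],float)).ravel()
    d=c["R"].T@np.array([p[0],p[1],1]); o=-c["R"].T@c["t"]; return o,d
def onz(c,u,v,z):
    o,d=ray(c,u,v); return o+d*(z-o[2])/d[2]
def dep(c,u,v):
    o,d=ray(c,u,v); return o+d*float(c["z_map"][int(round(v)),int(round(u))])
def proj(c,X):
    K=np.array([[c["fx"],0,c["cx"]],[0,c["fy"],c["cy"]],[0,0,1]],float)
    return cv2.projectPoints(np.array(X,float).reshape(-1,1,3),cv2.Rodrigues(c["R"])[0],c["t"],K,np.array([c["k1"],0,0,0],float))[0].reshape(-1,2)
E
python3 - <<'E'
from h import *
print(bot.get_obs())
for n in("side","top"):
    c=snap(n,f"pics/{n}0.png"); print(n,c["fx"],c["k1"],-c["R"].T@c["t"],c["R"])
E
```

```text
pics
{'t': 0.0, 'joint_positions': array([ 1.13007721,  0.3218399 , -0.07009606,  1.45169633,  0.02260824,
        1.37073952, -0.05692923]), 'joint_velocities': array([ 0.00108761, -0.0004612 ,  0.00073301, -0.00181248,  0.00306644,
       -0.00014264, -0.00080759]), 'tau': array([ 4.76401544e-05, -4.91294682e+01, -4.03829115e-01, -3.12526989e+01,
       -6.36654929e-02,  4.36449295e-02,  1.87389969e-04]), 'tcp_pos': array([ 0.28527819, -0.58347543,  0.23543986]), 'orientation': array([-0.59953231,  0.37498178, -0.37380851,  0.6001807 ]), 'force': array([ 0.36361953,  0.02187905, -0.90005809]), 'ft_torque': array([ 0.01639362, -0.04538981, -0.0139608 ]), 'finger_gap': 0.08728815052907711}
side 380.0708234006673 0.023795831043531272 [0.10123167 0.35099615 0.74986349] [[-0.72050744 -0.69343468 -0.00416803]
 [-0.48426301  0.50745339 -0.71272743]
 [ 0.496345   -0.51150699 -0.70142871]]
top 435.97734566856064 -0.1424904461230835 [ 0.36454629 -0.08448123  1.0499437 ] [[-0.02430144 -0.99951299  0.01957585]
 [-0.98478944  0.02056438 -0.17253078]
 [ 0.1720442  -0.02347083 -0.98480958]]
```

View pics/side0.png

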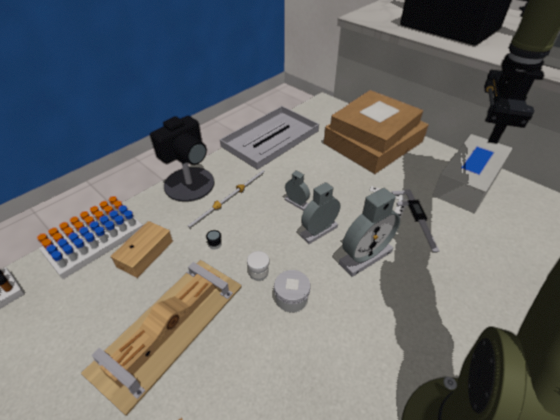

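View pics/top0.png

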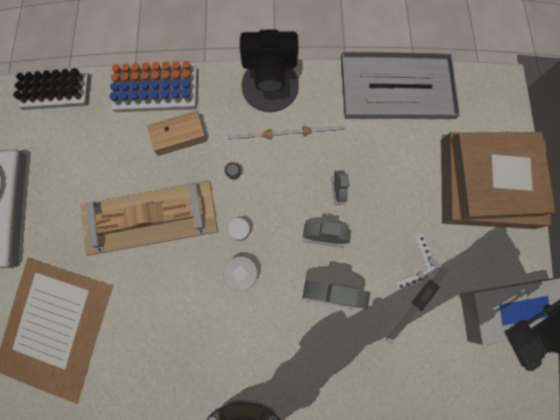

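Run:
```python
from h import *
s=load("pics/side0.npz");t=load("pics/top0.npz")
a=cv2.resize(s["color"][160:280,270:420],None,fx=4,fy=4,interpolation=2)
b=cv2.resize(t["color"][160:320,290:390],None,fx=4,fy=4,interpolation=2)
cv2.imwrite("pics/cs.png",a[:,:,::-1]);
cv2.imwrite("pics/ct.png",b[:600,:,::-1])
# depth height maps in top
H,W=t["z_map"].shape
P=np.array([[dep(t,u,v) for u in range(W)] for v in range(H)]).reshape(H,W,3); np.save("pics/P0.npy",P)
for (u0,u1,v0,v1) in((330,352,165,208),(298,354,213,248),(298,374,275,312)):
    q=P[v0:v1,u0:u1].reshape(-1,3); q=q[q[:,2]>0.008]
    zm=np.percentile(q[:,2],99); k=q[q[:,2]>zm-.012]
    print("top z",zm,"n",len(k),"mean",k.mean(0),k.min(0),k.max(0),"all",q.min(0),q.max(0))
```

```text
top z 1.0499437003799343 n 6 mean [ 0.36454629 -0.08448123  1.0499437 ] [ 0.36454629 -0.08448123  1.0499437 ] [ 0.36454629 -0.08448123  1.0499437 ] all [ 0.36454629 -0.25542141  0.00805   ] [ 0.64872596 -0.08448123  1.0499437 ]
top z 0.15898511619938482 n 282 mean [ 0.49280271 -0.19918863  0.1742043 ] [ 0.36454629 -0.22363627  0.1473595 ] [ 0.51256564 -0.08448123  1.0499437 ] all [ 0.36454629 -0.25429927  0.00813165] [ 0.51887817 -0.08448123  1.0499437 ]
top z 0.3713756461491713 n 14 mean [ 0.36454629 -0.08448123  1.0499437 ] [ 0.36454629 -0.08448123  1.0499437 ] [ 0.36454629 -0.08448123  1.0499437 ] all [ 0.32128654 -0.28470671  0.01010028] [ 0.39275833 -0.08448123  1.0499437 ]
```

View pics/cs.png

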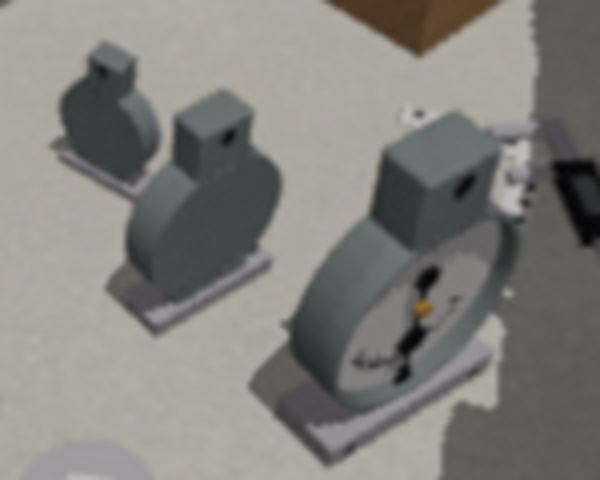

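View pics/ct.png

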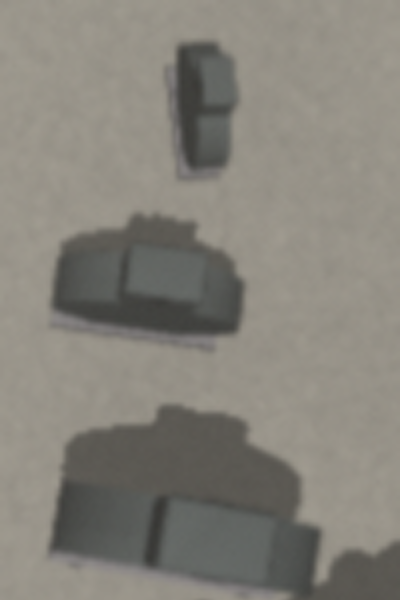

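Run:
```python
from h import *
s=load("pics/side0.npz");t=load("pics/top0.npz")
P=np.load("pics/P0.npy"); P[t["z_map"]<=0.1]=0
for nm,(u0,u1,v0,v1) in dict(small=(330,352,165,208),mid=(298,354,213,248),large=(298,374,275,312)).items():
    R=P[v0:v1,u0:u1]; zm=np.percentile(R[R[:,:,2]>.02][:,2],98)
    m=(np.abs(R[:,:,2]-zm)<.008).astype(np.uint8)
    rect=cv2.minAreaRect(R[m>0][:,:2].astype(np.float32)*1000)
    k=R[m>0]; q=R[R[:,:,2]>.006]
    print(nm,"z",np.median(k[:,2]),len(k),"mean",k.mean(0),"rect(mm)",rect,"ext",q.min(0),q.max(0))
    vv,uu=np.nonzero(m); print(" px rect",cv2.minAreaRect(np.stack([uu+u0,vv+v0],1).astype(np.float32)))
# board heights along stud
for u in range(84,216,6): print(u,[round(float(P[v,u,2])*1000) for v in range(185,252,5)])
```

```text
small z 0.10904944460534083 119 mean [ 0.61062702 -0.24236728  0.10890478] rect(mm) ((611.193603515625, -242.3767547607422), (29.986461639404297, 19.638635635375977), 5.027386665344238) ext [ 0.57332792 -0.25542141  0.00600333] [ 0.65208164 -0.22719961  0.11280199]
 px rect ((344.0845947265625, 179.6769256591797), (13.51978588104248, 8.930500984191895), 82.87498474121094)
mid z 0.15536351281265143 268 mean [ 0.49584499 -0.20184519  0.15535648] rect(mm) ((496.2138671875, -202.3676300048828), (41.865692138671875, 28.445941925048828), 80.07701873779297) ext [ 0.4714968  -0.25429927  0.00615538] [ 0.51887817 -0.14780949  0.15994706]
 px rect ((331.05780029296875, 227.62425231933594), (20.071552276611328, 13.38103199005127), 8.746161460876465)
large z 0.20818684677737753 547 mean [ 0.35688046 -0.21393061  0.20810366] rect(mm) ((356.6462097167969, -214.7078857421875), (55.16216278076172, 37.821372985839844), 79.4896011352539) ext [ 0.32128654 -0.30429078  0.00658857] [ 0.39275833 -0.14079717  0.21220536]
 px rect ((343.5675354003906, 295.0946044921875), (28.441024780273438, 19.727878570556
[... 594 characters left out ...]
, 0]
144 [1, 5, 12, 14, 63, 67, 66, 65, 37, 10, 8, 11, 2, 0]
150 [2, 2, 13, 10, 53, 58, 58, 57, 21, 14, 11, 14, -1, -2]
156 [-1, 8, 13, 14, 47, 49, 51, 52, 15, 12, 7, 11, -1, -2]
162 [0, 10, 12, 10, 41, 41, 42, 45, 16, 10, 11, 15, 0, -1]
168 [3, 11, 11, 16, 41, 42, 42, 39, 11, 11, 11, 6, -3, 0]
174 [1, 13, 14, 40, 43, 42, 44, 25, 13, 15, 9, 3, -1, -2]
180 [4, 13, 11, 39, 42, 40, 41, 16, 12, 11, 12, -3, 0, 1]
186 [14, 13, 10, 40, 40, 42, 40, 15, 14, 15, 14, 3, 2, 1]
192 [42, 43, 45, 43, 41, 42, 37, 11, 14, 14, 13, 1, 1, -1]
198 [10, 12, 12, 42, 44, 41, 42, 44, 41, 15, 5, -2, -1, 1]
204 [10, 14, 8, 13, 10, 11, 25, 11, 14, 14, 2, -1, 0, -2]
210 [1, 11, 12, 17, 0, 14, 12, 11, 13, 9, 0, -5, 4, 1]
```

Run:
```python
from h import *
t=load("pics/top0.npz");s=load("pics/side0.npz")
cv2.imwrite("pics/stud_t.png",cv2.resize(t["color"][175:260,75:225],None,fx=5,fy=5,interpolation=2)[:,:,::-1])
cv2.imwrite("pics/stud_s.png",cv2.resize(s["color"][255:410,80:250],None,fx=3.5,fy=3.5,interpolation=2)[:,:,::-1])
```

```text
(no output)
```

View pics/stud_t.png

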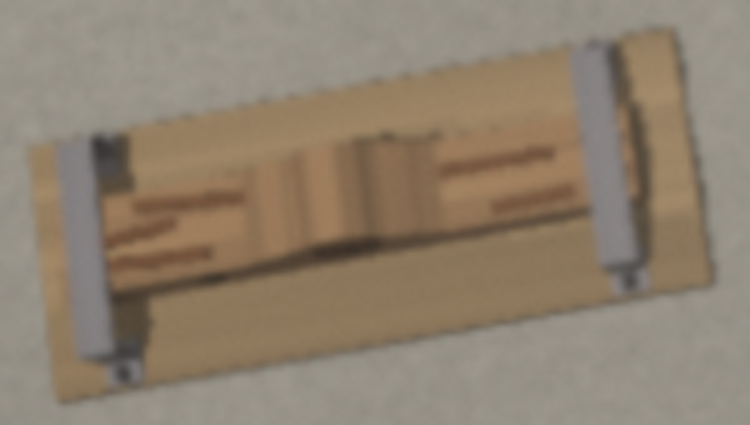

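View pics/stud_s.png

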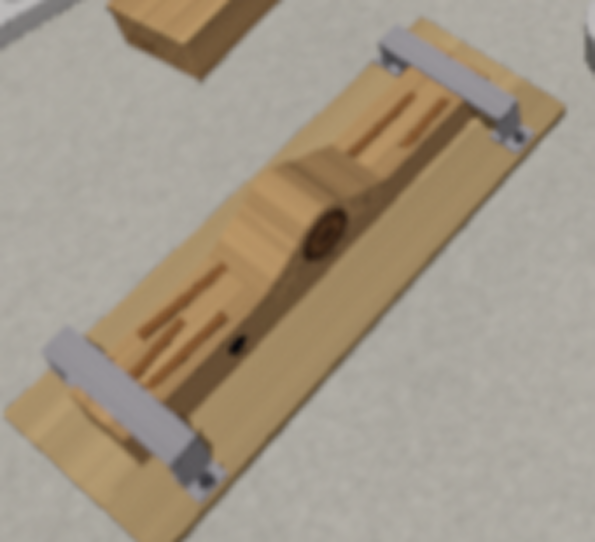

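Run:
```python
from h import *
from scipy.spatial.transform import Rotation as Ro
t=load("pics/top0.npz");s=load("pics/side0.npz")
o=bot.get_obs();R=Ro.from_quat(o["orientation"]).as_matrix();print(R.round(3),"yaw x",np.arctan2(R[1,0],R[0,0]))
C=np.array([onz(t,75+a/5,175+b/5,.012)[:2] for a,b in((28,147),(675,28),(715,285),(60,402))]);print("board top",C.round(4),C.mean(0))
print([np.linalg.norm(C[i]-C[i-1]).round(4) for i in range(4)])
S=np.array([onz(s,80+a/3.5,255+b/3.5,.012)[:2] for a,b in((5,412),(422,17),(566,108))]);print("board side",S.round(4), "mid diag",(S[0]+S[2])/2)
yd=C[0]-C[1]; yd2=C[3]-C[2]; print("y dir",np.arctan2(yd[1],yd[0])-np.pi/2,np.arctan2(yd2[1],yd2[0])-np.pi/2)
P=np.load("pics/P0.npy");P[t["z_map"]<=.1]=0
R_=P[185:235,95:190].reshape(-1,3);k=R_[R_[:,2]>.063];print("crown",len(k),k.mean(0),cv2.minAreaRect((k[:,:2]*1000).astype(np.float32)))
b=S; print("side knot disc px", onz(s,80+325/3.5,255+235/3.5,.046))
# stud outline pixels for strap
```

```text
[[ 0.439 -0.001  0.898]
 [-0.898  0.002  0.439]
 [-0.002 -1.    -0.   ]] yaw x -1.1160128496191106
board top [[0.5876 0.398 ]
 [0.6398 0.072 ]
 [0.5119 0.0518]
 [0.4603 0.3746]] [0.54990006 0.22411895]
[np.float64(0.1295), np.float64(0.3302), np.float64(0.1294), np.float64(0.3269)]
board side [[0.5849 0.3981]
 [0.6361 0.0757]
 [0.5085 0.0566]] mid diag [0.54673566 0.22737081]
y dir 0.15867029181255266 0.15871262851234724
crown 216 [0.55215768 0.22593318 0.06665922] ((552.130615234375, 227.4705810546875), (46.221858978271484, 35.49870681762695), 12.65433120727539)
side knot disc px [0.52614481 0.22374426 0.046     ]
```

jog_arm(increments=[{"dx":0.013,"dy":0.022,"dz":0.03,"turn":0.06},{"dx":0.013,"dy":0.022,"dz":0.03,"turn":0.06},{"dx":0.013,"dy":0.024,"dz":0.005,"turn":0.06},{"dx":0.013,"dy":0.024,"turn":0.06},{"dx":0.013,"dy":0.024,"turn":0.06},{"dx":0.013,"dy":0.024,"turn":0.06},{"dx":0.013,"dy":0.024,"turn":0.06},{"dx":0.013,"dy":0.024,"turn":0.06}], hand=100, newtons=10)

```text
invalid input at $.increments[3]: expected keys dx, dy, dz, turn
```

jog_arm(increments=[{"dx":0.013,"dy":0.024,"turn":0.06},{"dx":0.013,"dy":0.024,"turn":0.06},{"dx":0.013,"dy":0.024,"turn":0.06},{"dx":0.013,"dy":0.024,"turn":0.06},{"dx":0.013,"dy":0.024,"turn":0.06},{"dx":0.013,"dy":0.024,"turn":0.06},{"dx":0.013,"dy":0.024,"turn":0.06},{"dx":0.013,"dy":0.024,"turn":0.05}])

```text
invalid input at $.increments[0]: expected keys dx, dy, dz, turn
```

jog_arm(increments=[{"dx":0.013,"dy":0.022,"dz":0.03,"turn":0.06},{"dx":0.013,"dy":0.022,"dz":0.03,"turn":0.06},{"dx":0.013,"dy":0.024,"dz":0.005,"turn":0.06},{"dx":0.013,"dy":0.024,"dz":0,"turn":0.06},{"dx":0.013,"dy":0.024,"dz":0,"turn":0.06},{"dx":0.013,"dy":0.024,"dz":0,"turn":0.06},{"dx":0.013,"dy":0.024,"dz":0,"turn":0.06},{"dx":0.013,"dy":0.024,"dz":0,"turn":0.06}], hand=100, newtons=10)

```text
t: 0.9
tcp_pos: [0.3904, -0.3939, 0.3012]
orientation: [-0.672, 0.22, -0.219, 0.672]
force: [0.6, 0.3, 0.5]
finger_gap: 0.0869
```

jog_arm(increments=[{"dx":0.013,"dy":0.024,"dz":0,"turn":0.06},{"dx":0.013,"dy":0.024,"dz":0,"turn":0.06},{"dx":0.013,"dy":0.024,"dz":0,"turn":0.06},{"dx":0.013,"dy":0.024,"dz":0,"turn":0.06},{"dx":0.013,"dy":0.024,"dz":0,"turn":0.06},{"dx":0.013,"dy":0.024,"dz":0,"turn":0.06},{"dx":0.013,"dy":0.024,"dz":0,"turn":0.06},{"dx":0.013,"dy":0.024,"dz":0,"turn":0.05}])

```text
t: 1.7
tcp_pos: [0.4946, -0.2019, 0.3016]
orientation: [0.705, -0.057, 0.057, -0.705]
force: [1.3, 0.1, 0.9]
finger_gap: 0.0868
```

jog_arm(increments=[{"dx":0.001,"dy":0,"dz":-0.02,"turn":-0.01},{"dx":0,"dy":0,"dz":-0.025,"turn":0},{"dx":0,"dy":0,"dz":-0.025,"turn":0},{"dx":0,"dy":0,"dz":-0.025,"turn":0},{"dx":0,"dy":0,"dz":-0.025,"turn":0},{"dx":0,"dy":0,"dz":-0.025,"turn":0},{"dx":0,"dy":0,"dz":-0.02,"turn":0},{"dx":0,"dy":0,"dz":0,"turn":0}])

```text
t: 2.5
tcp_pos: [0.493, -0.2022, 0.1336]
orientation: [-0.704, 0.063, -0.06, 0.705]
force: [-1.2, 1.0, 0.6]
finger_gap: 0.0871
```

Run:
```python
from h import *
print(bot.get_obs()["tcp_pos"],bot.get_obs()["force"])
a=snap("side","pics/side1.png");b=snap("top","pics/top1.png")
i=np.hstack([cv2.resize(a["color"][130:290,240:420],None,fx=2.2,fy=2.2),cv2.resize(b["color"][150:310,250:430],None,fx=2.2,fy=2.2)])
cv2.imwrite("pics/g1.png",i[:,:,::-1])
```

```text
[ 0.49297558 -0.20221131  0.13360792] [-1.1545176   0.9939447   0.60723098]
```

View pics/g1.png

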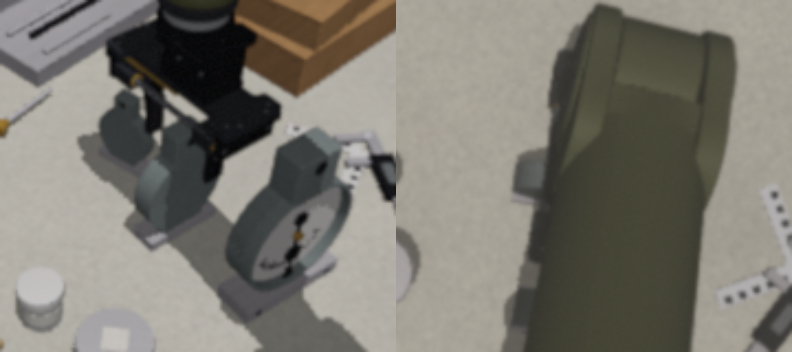

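jog_arm(increments=[{"dx":0.002,"dy":0,"dz":0.003,"turn":0},{"dx":0,"dy":0,"dz":0,"turn":0},{"dx":0,"dy":0,"dz":0,"turn":0},{"dx":0,"dy":0,"dz":0,"turn":0},{"dx":0,"dy":0,"dz":0,"turn":0},{"dx":0,"dy":0,"dz":0,"turn":0},{"dx":0,"dy":0,"dz":0,"turn":0},{"dx":0,"dy":0,"dz":0,"turn":0}], hand=0, newtons=18)

```text
t: 3.4
tcp_pos: [0.4964, -0.2039, 0.1395]
orientation: [-0.704, 0.062, -0.062, 0.704]
force: [0.1, -0.6, -0.1]
finger_gap: 0.031
```

jog_arm(increments=[{"dx":0,"dy":0,"dz":0.005,"turn":0},{"dx":0,"dy":0,"dz":0.01,"turn":0},{"dx":0,"dy":0,"dz":0.02,"turn":0},{"dx":0,"dy":0,"dz":0.03,"turn":0},{"dx":0,"dy":0,"dz":0.03,"turn":0},{"dx":0,"dy":0,"dz":0.03,"turn":0},{"dx":0,"dy":0,"dz":0.03,"turn":0},{"dx":0,"dy":0,"dz":0.02,"turn":0}])

```text
t: 4.2
tcp_pos: [0.497, -0.2039, 0.3175]
orientation: [0.705, -0.061, 0.063, -0.704]
force: [0.5, -0.8, -3.5]
finger_gap: 0.0279
```

jog_arm(increments=[{"dx":-0.003,"dy":0.005,"dz":0.01,"turn":0.05},{"dx":-0.003,"dy":0.011,"dz":0.01,"turn":0.1},{"dx":-0.003,"dy":0.011,"dz":0.01,"turn":0.1},{"dx":-0.003,"dy":0.011,"dz":0.01,"turn":0.11},{"dx":-0.003,"dy":0.011,"dz":0.01,"turn":0.11},{"dx":-0.003,"dy":0.011,"dz":0.01,"turn":0.11},{"dx":-0.003,"dy":0.011,"dz":0.01,"turn":0.11},{"dx":-0.003,"dy":0.011,"dz":0.01,"turn":0.11}])

```text
t: 5.0
tcp_pos: [0.4721, -0.1212, 0.3954]
orientation: [0.672, 0.219, -0.219, -0.672]
force: [0.6, 0.6, -3.9]
finger_gap: 0.0281
```

jog_arm(increments=[{"dx":-0.003,"dy":0.011,"dz":0.01,"turn":0.11},{"dx":-0.003,"dy":0.011,"dz":0.01,"turn":0.11},{"dx":-0.003,"dy":0.011,"dz":0.01,"turn":0.11},{"dx":-0.003,"dy":0.011,"dz":0.01,"turn":0.11},{"dx":-0.003,"dy":0.011,"dz":0.01,"turn":0.11},{"dx":-0.003,"dy":0.011,"dz":0.01,"turn":0.11},{"dx":-0.003,"dy":0.011,"dz":0.01,"turn":0.11},{"dx":-0.003,"dy":0.011,"dz":0.01,"turn":0.11}])

```text
t: 5.8
tcp_pos: [0.4479, -0.0332, 0.4754]
orientation: [0.515, 0.484, -0.484, -0.515]
force: [-0.6, -0.5, -2.7]
finger_gap: 0.0276
```

jog_arm(increments=[{"dx":-0.003,"dy":0.011,"dz":0.01,"turn":0.11},{"dx":-0.003,"dy":0.011,"dz":0.01,"turn":0.11},{"dx":-0.003,"dy":0.011,"dz":0,"turn":0.11},{"dx":-0.003,"dy":0.011,"dz":0,"turn":0.11},{"dx":-0.003,"dy":0.011,"dz":0,"turn":0.11},{"dx":-0.003,"dy":0.011,"dz":0,"turn":0.11},{"dx":-0.003,"dy":0.011,"dz":0,"turn":0.11},{"dx":0,"dy":0.005,"dz":0,"turn":0.06}])

```text
t: 6.6
tcp_pos: [0.4266, 0.0497, 0.4953]
orientation: [0.276, 0.651, -0.651, -0.276]
force: [-0.1, 1.2, -3.4]
finger_gap: 0.028
```

Run:
```python
from h import *
o=bot.get_obs();print(o["tcp_pos"],o["orientation"],o["joint_positions"])
a=snap("side","pics/side2.png")
```

```text
[0.42664266 0.04971485 0.49526498] [ 0.27610866  0.65108196 -0.65102258 -0.27572794] [ 0.50292395 -0.14567342 -0.57022781  1.42298231 -0.08120861  1.840119
  2.25571004]
```

View pics/side2.png

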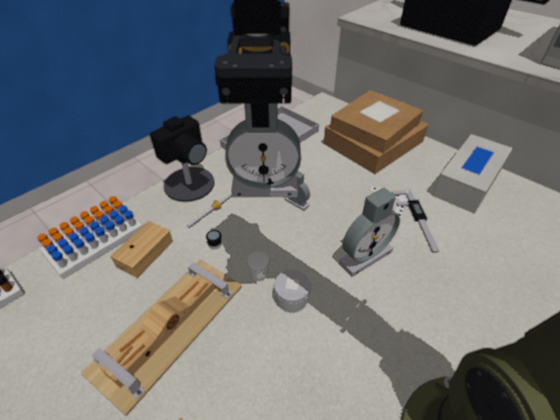

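jog_arm(increments=[{"dx":0,"dy":0,"dz":0,"turn":0},{"dx":0,"dy":0,"dz":0,"turn":0},{"dx":0,"dy":0,"dz":0,"turn":0},{"dx":0,"dy":0,"dz":0,"turn":0},{"dx":0,"dy":0,"dz":0,"turn":0},{"dx":0,"dy":0,"dz":0,"turn":0},{"dx":0,"dy":0,"dz":0,"turn":0},{"dx":0,"dy":0,"dz":0,"turn":0}])

```text
t: 7.45
tcp_pos: [0.4275, 0.048, 0.4946]
orientation: [0.278, 0.65, -0.65, -0.278]
force: [0.1, -0.1, -3.1]
finger_gap: 0.028
```

jog_arm(increments=[{"dx":0,"dy":0,"dz":0,"turn":0},{"dx":0,"dy":0,"dz":0,"turn":0},{"dx":0,"dy":0,"dz":0,"turn":0},{"dx":0,"dy":0,"dz":0,"turn":0},{"dx":0,"dy":0,"dz":0,"turn":0},{"dx":0,"dy":0,"dz":0,"turn":0},{"dx":0,"dy":0,"dz":0,"turn":0},{"dx":0,"dy":0,"dz":0,"turn":0}])

```text
t: 8.25
tcp_pos: [0.4275, 0.048, 0.4946]
orientation: [0.278, 0.65, -0.65, -0.278]
force: [-0.1, -0.5, -2.6]
finger_gap: 0.0281
```

Run:
```python
from h import *
o=bot.get_obs();print(o["tcp_pos"],o["orientation"])
a=snap("side","pics/side3.png")
cv2.imwrite("pics/dial.png",cv2.resize(a["color"][90:205,215:310],None,fx=5,fy=5,interpolation=2)[:,:,::-1])
```

```text
[0.42751774 0.04803736 0.49458011] [ 0.2778231   0.65024827 -0.65022446 -0.27784828]
```

View pics/dial.png

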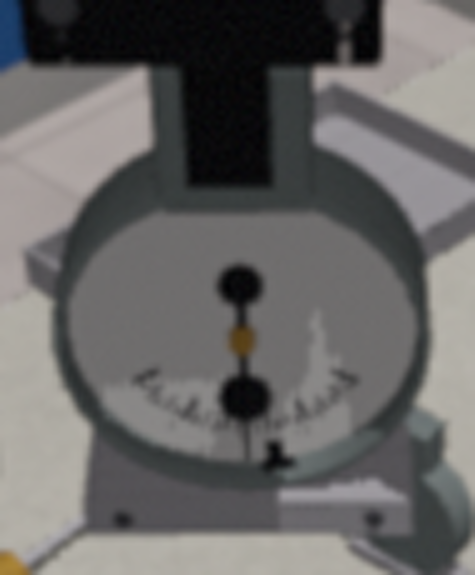

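Run:
```python
from h import *
from scipy.spatial.transform import Rotation as Ro
o=bot.get_obs();R=Ro.from_quat(o["orientation"]).as_matrix();T=o["tcp_pos"]
x=R[:,0]; yaw=np.arctan2(x[1],x[0]);print("yaw",yaw, "elev",x[2])
a=load("pics/side3.npz"); n=np.array([np.cos(yaw),np.sin(yaw),0]); yv=np.array([-n[1],n[0],0])
def pl(u,v,off):
    O,d=ray(a,215+(u+.5)/5-.5,90+(v+.5)/5-.5); X=O+d*((T+n*off-O)@n)/(d@n); return np.array([(X-T)@yv,X[2]])*1000
for nm,p,off in(("ctr",(242,341),.0085),("tip",(248,460),.0085),("mark",(275,457),.0085),("bob_top",(240,286),.0085),("baseBL",(87,530),.018),("baseBR",(411,530),.018),("caseL",(57,310),.014),("caseR",(427,320),.014),("holeL",(123,519),.018),("holeR",(374,519),.018)):
    print(nm,pl(*p,off).round(1))
c=pl(242,341,.0085)
for p in((248,460),(275,457)):
    d=pl(*p,.0085)-c; print(np.hypot(*d),np.arctan2(d[0],-d[1]))
```

```text
yaw 2.333982590365884 elev 0.00013455286237396002
ctr [2.000e-01 4.202e+02]
tip [  0.5 375.6]
mark [  8.7 376.7]
bob_top [3.000e-01 4.392e+02]
baseBL [-49.1 355.7]
baseBR [ 49.9 355.5]
caseL [-50.4 435.1]
caseR [ 52.4 431.5]
holeL [-37.7 360.2]
holeR [ 38.6 360.1]
44.60663603774455 0.005925834539729398
44.24108451224419 0.19188079482273637
```

jog_arm(increments=[{"dx":0.005,"dy":0.004,"dz":0,"turn":-0.05},{"dx":0.005,"dy":0.008,"dz":0,"turn":-0.095},{"dx":0.005,"dy":0.008,"dz":0,"turn":-0.095},{"dx":0.005,"dy":0.008,"dz":-0.01,"turn":-0.095},{"dx":0.005,"dy":0.008,"dz":-0.01,"turn":-0.095},{"dx":0.005,"dy":0.008,"dz":-0.01,"turn":-0.095},{"dx":0.005,"dy":0.008,"dz":-0.01,"turn":-0.095},{"dx":0.005,"dy":0.008,"dz":-0.01,"turn":-0.095}], newtons=14)

```text
t: 9.1
tcp_pos: [0.4677, 0.1083, 0.4441]
orientation: [0.489, 0.511, -0.511, -0.489]
force: [-0.0, 0.1, -4.6]
finger_gap: 0.0274
```

jog_arm(increments=[{"dx":0.005,"dy":0.009,"dz":-0.01,"turn":-0.095},{"dx":0.005,"dy":0.009,"dz":-0.01,"turn":-0.095},{"dx":0.005,"dy":0.009,"dz":-0.01,"turn":-0.095},{"dx":0.005,"dy":0.009,"dz":-0.01,"turn":-0.095},{"dx":0.005,"dy":0.009,"dz":-0.01,"turn":-0.095},{"dx":0.005,"dy":0.009,"dz":-0.01,"turn":-0.095},{"dx":0.005,"dy":0.009,"dz":-0.01,"turn":-0.095},{"dx":0.005,"dy":0.009,"dz":-0.01,"turn":-0.095}])

```text
t: 9.9
tcp_pos: [0.5078, 0.1802, 0.364]
orientation: [-0.643, -0.293, 0.293, 0.644]
force: [0.1, -0.0, -4.0]
finger_gap: 0.028
```

jog_arm(increments=[{"dx":0.005,"dy":0.009,"dz":-0.01,"turn":-0.095},{"dx":0.005,"dy":0.009,"dz":-0.01,"turn":-0.095},{"dx":0.005,"dy":0.009,"dz":-0.01,"turn":-0.095},{"dx":0.005,"dy":0.009,"dz":-0.01,"turn":-0.095},{"dx":0.005,"dy":0.009,"dz":-0.01,"turn":-0.09},{"dx":0.005,"dy":0.009,"dz":-0.01,"turn":-0.09},{"dx":0.005,"dy":0.009,"dz":0,"turn":-0.09},{"dx":0.002,"dy":0.005,"dz":0,"turn":-0.045}])

```text
t: 10.7
tcp_pos: [0.5447, 0.2484, 0.3036]
orientation: [-0.705, -0.056, 0.057, 0.705]
force: [0.1, 0.1, -3.7]
finger_gap: 0.0277
```

jog_arm(increments=[{"dx":0,"dy":0,"dz":0,"turn":0},{"dx":0,"dy":0,"dz":0,"turn":0},{"dx":0,"dy":0,"dz":0,"turn":0},{"dx":0,"dy":0,"dz":0,"turn":0},{"dx":0,"dy":0,"dz":0,"turn":0},{"dx":0,"dy":0,"dz":0,"turn":0},{"dx":0,"dy":0,"dz":0,"turn":0},{"dx":0,"dy":0,"dz":0,"turn":0}])

```text
t: 11.5
tcp_pos: [0.5445, 0.248, 0.3046]
orientation: [0.705, 0.058, -0.058, -0.705]
force: [-0.2, -0.4, -3.6]
finger_gap: 0.0277
```

Run:
```python
from h import *
from scipy.spatial.transform import Rotation as Ro
o=bot.get_obs();x=Ro.from_quat(o["orientation"]).as_matrix()[:,0]
print(o["tcp_pos"],np.arctan2(x[1],x[0]),o["force"],o["ft_torque"],o["joint_positions"])
a=snap("side","pics/side4.png");b=snap("top","pics/top4.png")
```

```text
[0.5445082  0.24800666 0.30460002] 0.16402176139546407 [-0.24595659 -0.43495671 -3.56276589] [ 0.00224175 -0.11716958 -0.02509855] [ 0.16001274  0.26466714 -0.77045839  1.45766107  0.18390607  1.49308886
 -0.44314795]
```

View pics/side4.png

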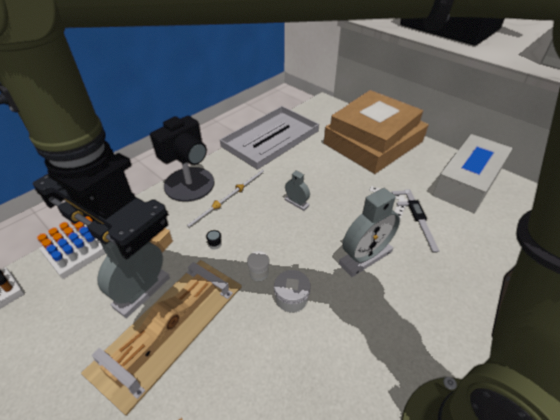

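View pics/top4.png

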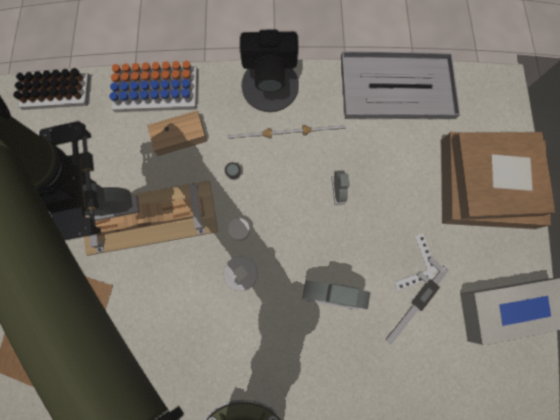

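jog_arm(increments=[{"dx":0,"dy":0,"dz":-0.01,"turn":0},{"dx":0,"dy":0,"dz":-0.015,"turn":0},{"dx":0,"dy":0,"dz":-0.015,"turn":0},{"dx":0,"dy":0,"dz":-0.015,"turn":0},{"dx":0,"dy":0,"dz":-0.015,"turn":0},{"dx":0,"dy":0,"dz":-0.01,"turn":0},{"dx":0,"dy":0,"dz":-0.006,"turn":0},{"dx":0,"dy":0,"dz":0,"turn":0}])

```text
t: 12.4
tcp_pos: [0.5441, 0.2478, 0.2176]
orientation: [0.705, 0.057, -0.058, -0.705]
force: [-0.1, -0.7, -2.9]
finger_gap: 0.0282
```

jog_arm(increments=[{"dx":0,"dy":0,"dz":-0.001,"turn":0},{"dx":0,"dy":0,"dz":-0.001,"turn":0},{"dx":0,"dy":0,"dz":-0.001,"turn":0},{"dx":0,"dy":0,"dz":0,"turn":0},{"dx":0,"dy":0,"dz":0,"turn":0},{"dx":0,"dy":0,"dz":0,"turn":0},{"dx":0,"dy":0,"dz":0,"turn":0},{"dx":0,"dy":0,"dz":0,"turn":0}])

```text
t: 13.2
tcp_pos: [0.5445, 0.248, 0.2156]
orientation: [0.705, 0.058, -0.058, -0.705]
force: [1.4, -0.4, -3.5]
finger_gap: 0.0279
```

jog_arm(increments=[{"dx":0,"dy":0,"dz":-0.001,"turn":0},{"dx":0,"dy":0,"dz":-0.001,"turn":0},{"dx":0,"dy":0,"dz":-0.001,"turn":0},{"dx":0,"dy":0,"dz":0,"turn":0},{"dx":0,"dy":0,"dz":0,"turn":0},{"dx":0,"dy":0,"dz":0,"turn":0},{"dx":0,"dy":0,"dz":0,"turn":0},{"dx":0,"dy":0,"dz":0,"turn":0}])

```text
t: 14.0
tcp_pos: [0.5445, 0.2481, 0.2126]
orientation: [0.705, 0.058, -0.058, -0.705]
force: [0.7, -0.5, -3.7]
finger_gap: 0.0279
```

jog_arm(increments=[{"dx":0,"dy":0,"dz":-0.001,"turn":0},{"dx":0,"dy":0,"dz":-0.001,"turn":0},{"dx":0,"dy":0,"dz":0,"turn":0},{"dx":0,"dy":0,"dz":0,"turn":0},{"dx":0,"dy":0,"dz":0,"turn":0},{"dx":0,"dy":0,"dz":0,"turn":0},{"dx":0,"dy":0,"dz":0,"turn":0},{"dx":0,"dy":0,"dz":0,"turn":0}])

```text
t: 14.8
tcp_pos: [0.5445, 0.2481, 0.2106]
orientation: [0.705, 0.058, -0.058, -0.705]
force: [0.4, -0.4, -2.8]
finger_gap: 0.028
```

jog_arm(increments=[{"dx":0,"dy":0,"dz":-0.001,"turn":0},{"dx":0,"dy":0,"dz":-0.001,"turn":0},{"dx":0,"dy":0,"dz":0,"turn":0},{"dx":0,"dy":0,"dz":0,"turn":0},{"dx":0,"dy":0,"dz":0,"turn":0},{"dx":0,"dy":0,"dz":0,"turn":0},{"dx":0,"dy":0,"dz":0,"turn":0},{"dx":0,"dy":0,"dz":0,"turn":0}])

```text
t: 15.6
tcp_pos: [0.5445, 0.248, 0.2086]
orientation: [0.705, 0.058, -0.058, -0.705]
force: [-0.0, -0.1, -3.8]
finger_gap: 0.0278
```

Run:
```python
from h import *
a=snap("side","pics/side5.png")
cv2.imwrite("pics/s5.png",cv2.resize(a["color"][200:410,60:260],None,fx=2.8,fy=2.8,interpolation=2)[:,:,::-1])
```

```text
(no output)
```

View pics/s5.png

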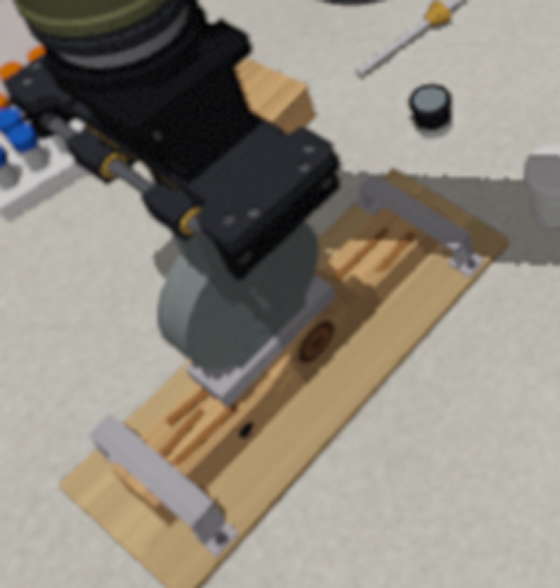

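jog_arm(increments=[{"dx":0,"dy":0,"dz":-0.001,"turn":0},{"dx":0,"dy":0,"dz":-0.001,"turn":0},{"dx":0,"dy":0,"dz":0,"turn":0},{"dx":0,"dy":0,"dz":0,"turn":0},{"dx":0,"dy":0,"dz":0,"turn":0},{"dx":0,"dy":0,"dz":0,"turn":0},{"dx":0,"dy":0,"dz":0,"turn":0},{"dx":0,"dy":0,"dz":0,"turn":0}])

```text
t: 16.45
tcp_pos: [0.5447, 0.249, 0.2081]
orientation: [-0.704, -0.059, 0.058, 0.705]
force: [-1.5, 1.1, 6.0]
finger_gap: 0.0279
```

jog_arm(increments=[{"dx":0,"dy":0,"dz":-0.001,"turn":0},{"dx":0,"dy":0,"dz":-0.001,"turn":0},{"dx":0,"dy":0,"dz":0,"turn":0},{"dx":0,"dy":0,"dz":0,"turn":0},{"dx":0,"dy":0,"dz":0,"turn":0},{"dx":0,"dy":0,"dz":0,"turn":0},{"dx":0,"dy":0,"dz":0,"turn":0},{"dx":0,"dy":0,"dz":0,"turn":0}])

```text
t: 17.25
tcp_pos: [0.5449, 0.2504, 0.2077]
orientation: [-0.704, -0.06, 0.057, 0.706]
force: [-2.9, 1.9, 10.8]
finger_gap: 0.0276
```

jog_arm(increments=[{"dx":-0.0003,"dy":0.002,"dz":0,"turn":0},{"dx":-0.0003,"dy":0.002,"dz":0,"turn":0},{"dx":-0.0003,"dy":0.002,"dz":0,"turn":0},{"dx":-0.0003,"dy":0.002,"dz":0,"turn":0},{"dx":-0.0003,"dy":0.002,"dz":-0.0005,"turn":0},{"dx":-0.0003,"dy":0.002,"dz":-0.0005,"turn":0},{"dx":0,"dy":0,"dz":0,"turn":0},{"dx":0,"dy":0,"dz":0,"turn":0}])

```text
t: 18.05
tcp_pos: [0.5428, 0.2614, 0.2051]
orientation: [-0.704, -0.059, 0.058, 0.705]
force: [-1.7, 1.6, 5.9]
finger_gap: 0.0277
```

Run:
```python
from h import *
a=snap("side","pics/side6.png")
cv2.imwrite("pics/s6.png",cv2.resize(a["color"][200:410,60:260],None,fx=2.8,fy=2.8,interpolation=2)[:,:,::-1])
```

```text
(no output)
```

View pics/s6.png

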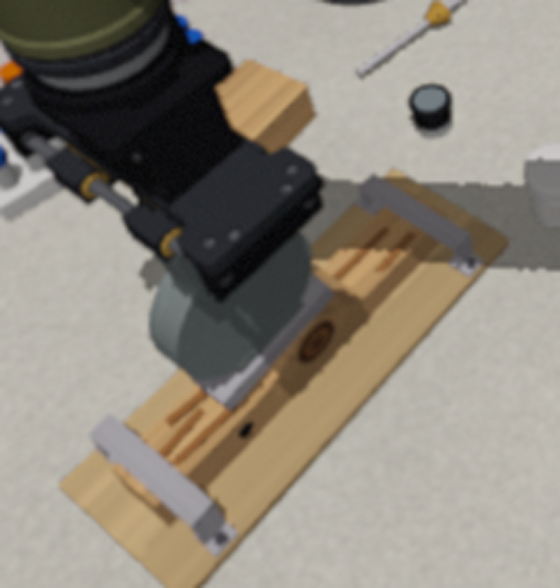

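jog_arm(increments=[{"dx":-0.0003,"dy":0.002,"dz":-0.0005,"turn":0},{"dx":-0.0003,"dy":0.002,"dz":-0.0005,"turn":0},{"dx":-0.0003,"dy":0.002,"dz":-0.0005,"turn":0},{"dx":-0.0003,"dy":0.002,"dz":-0.0005,"turn":0},{"dx":-0.0003,"dy":0.002,"dz":-0.0005,"turn":0},{"dx":-0.0003,"dy":0.002,"dz":-0.0005,"turn":0},{"dx":-0.0003,"dy":0.002,"dz":0,"turn":0},{"dx":0,"dy":0,"dz":0,"turn":0}])

```text
t: 18.9
tcp_pos: [0.5405, 0.2747, 0.2008]
orientation: [-0.705, -0.058, 0.058, 0.705]
force: [-1.4, 1.2, 4.6]
finger_gap: 0.0279
```

Run:
```python
from h import *
print(bot.get_obs()["tcp_pos"],bot.get_obs()["force"])
a=snap("side","pics/side7.png")
cv2.imwrite("pics/s7.png",cv2.resize(a["color"][260:360,100:200],None,fx=6,fy=6,interpolation=2)[:,:,::-1])
b=load("pics/side5.npz")
cv2.imwrite("pics/s5b.png",cv2.resize(b["color"][260:360,100:200],None,fx=6,fy=6,interpolation=2)[:,:,::-1])
```

```text
[0.54054156 0.2746525  0.20080403] [-1.4116386   1.17263506  4.61799404]
```

View pics/s7.png

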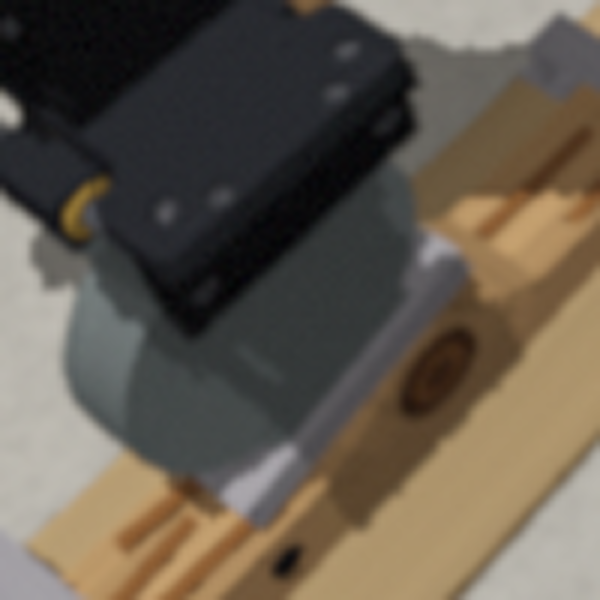

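View pics/s5b.png

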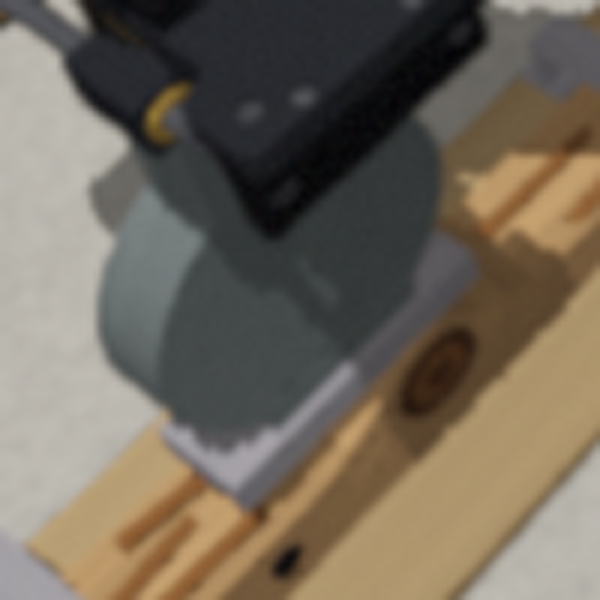

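```bash
cat > lean.py <<'E'
from h import *
def lean(f,T,pts,crop=(100,260),k=6,yaw=0.164):
    a=load(f); n=np.array([np.cos(yaw),np.sin(yaw),0]); yv=np.array([-n[1],n[0],0]); out=[]
    for u,v in pts:
        O,d=ray(a,crop[0]+(u+.5)/k-.5,crop[1]+(v+.5)/k-.5)
        X=O+d*((np.array(T)-n*.018-O)@n)/(d@n); out.append([(X-T)@yv*1000,X[2]*1000])
    out=np.array(out);d=out[0]-out[1]  # near(+y) minus far
    print(f,out.round(1).tolist(),"len",np.hypot(*d).round(1),"lean to +y",np.arctan2(-d[1],d[0]).round(3))
E
python3 - <<'E'
from lean import *
lean("pics/side5.npz",[.5445,.2480,.2086],[(243,507),(478,275)])
lean("pics/side7.npz",[.5405,.2747,.2008],[(260,528),(469,275)])
E
```

```text
pics/side5.npz [[51.4, 70.3], [-48.3, 67.7]] len 99.8 lean to +y -0.026
pics/side7.npz [[22.9, 53.0], [-72.5, 71.2]] len 97.2 lean to +y 0.189
```

jog_arm(increments=[{"dx":0,"dy":0,"dz":0,"turn":0},{"dx":0,"dy":0,"dz":0,"turn":0},{"dx":0,"dy":0,"dz":0,"turn":0},{"dx":0,"dy":0,"dz":0,"turn":0},{"dx":0,"dy":0,"dz":0,"turn":0},{"dx":0,"dy":0,"dz":0,"turn":0},{"dx":0,"dy":0,"dz":0,"turn":0},{"dx":0,"dy":0,"dz":0,"turn":0}])

```text
t: 19.75
tcp_pos: [0.5406, 0.2744, 0.2009]
orientation: [-0.704, -0.058, 0.058, 0.705]
force: [-2.0, 1.4, 4.8]
finger_gap: 0.028
```

jog_arm(increments=[{"dx":0,"dy":0,"dz":0,"turn":0},{"dx":0,"dy":0,"dz":0,"turn":0},{"dx":0,"dy":0,"dz":0,"turn":0},{"dx":0,"dy":0,"dz":0,"turn":0},{"dx":0,"dy":0,"dz":0,"turn":0},{"dx":0,"dy":0,"dz":0,"turn":0},{"dx":0,"dy":0,"dz":0,"turn":0},{"dx":0,"dy":0,"dz":0,"turn":0}])

```text
t: 20.55
tcp_pos: [0.5406, 0.2744, 0.2009]
orientation: [-0.704, -0.058, 0.058, 0.705]
force: [-1.6, 1.5, 6.2]
finger_gap: 0.0278
```

Run:
```python
from h import *
from scipy.spatial.transform import Rotation as Ro
o=bot.get_obs();x=Ro.from_quat(o["orientation"]).as_matrix()[:,0]
print(o["t"],o["tcp_pos"],np.arctan2(x[1],x[0]),o["force"],o["ft_torque"])
a=snap("side","pics/side8.png");bb=snap("top","pics/top8.png")
i=cv2.resize(a["color"][285:355,120:190],None,fx=8,fy=8,interpolation=2)
cv2.imwrite("pics/s8.png",i[:,:,::-1])
```

```text
20.55 [0.54062584 0.27444867 0.20087074] 0.16411226780213212 [-1.63376772  1.45075568  6.21714727] [ 0.26198421  0.39189386 -0.00064651]
```

View pics/s8.png

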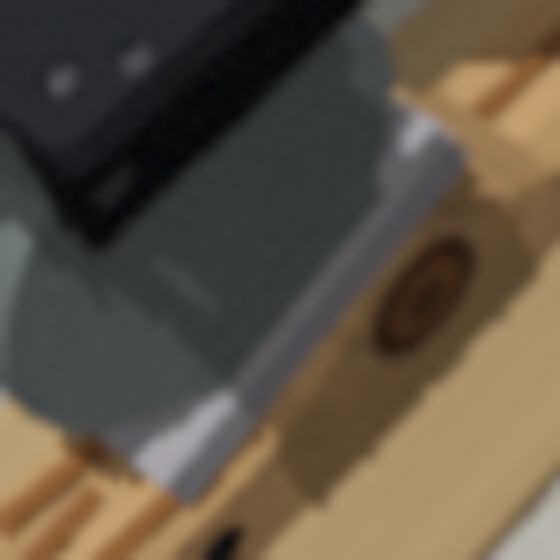

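View pics/top8.png

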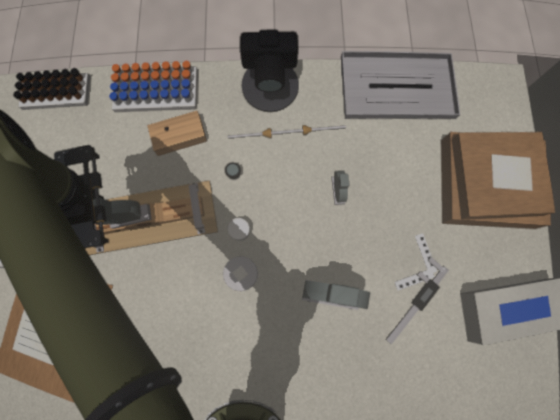

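```bash
python3 - <<'E'
from lean import *
T=[.5406,.2744,.2009]
lean("pics/side8.npz",T,[(189,502),(467,162)],(120,285),8)
lean("pics/side8.npz",T,[(172,484),(447,130)],(120,285),8)
# top depth: slope of base/case visible? robust line along bottom edge
a=load("pics/side8.npz");b=load("pics/side5.npz")
E
python3 - <<'E'
import sys; sys.path.insert(0,'.')
import os; os.chdir('.')
from h import *
# depth-based: base robot-side points projected to gauge frame in side view; fit lower edge of case disc (back face plane)
for f,T in(("pics/side5.npz",[.5445,.2480,.2086]),("pics/side8.npz",[.5406,.2744,.2009])):
    a=load(f); yaw=.164; n=np.array([np.cos(yaw),np.sin(yaw),0]);yv=np.array([-n[1],n[0],0]);T=np.array(T)
    pts=[]
    for v in range(255,360):
        for u in range(95,200):
            if a["z_map"][v,u]<=.1: continue
            r,g,bl=a["color"][v,u].astype(int)
            if r>bl+12: continue   # wood
            X=dep(a,u,v); d=(X-T); 
            if abs(d@n)<.024 and X[2]<.2-.14+.035 and X[2]>.045: pts.append([d@n,d@yv,X[2]])
    pts=np.array(pts)*1000
    q=pts[(np.abs(pts[:,0]+18)<6)]
    l=cv2.fitLine(q[:,1:].astype(np.float32),cv2.DIST_HUBER,0,.01,.01).ravel()
    print(f,len(q),"slope lean",-np.arctan2(l[1],l[0]) if l[0]>0 else np.arctan2(l[1],-l[0]),q[:,1].min(),q[:,1].max())
E
```

```text
pics/side8.npz [[22.6, 52.9], [-73.0, 72.3]] len 97.6 lean to +y 0.2
pics/side8.npz [[23.9, 64.4], [-70.9, 90.0]] len 98.2 lean to +y 0.264
pics/side5.npz 440 slope lean 0.008464919 -47.7160671613094 51.83856240927381
pics/side8.npz 507 slope lean 0.18713254 -71.14573281319478 27.38051281445578
```

Run:
```python
from h import *
for f,T in(("pics/side5.npz",[.5445,.2480,.2086]),("pics/side8.npz",[.5406,.2744,.2009])):
    a=load(f); yaw=.164; n=np.array([np.cos(yaw),np.sin(yaw),0]);yv=np.array([-n[1],n[0],0]);T=np.array(T)
    c=a["color"].astype(float); rb=cv2.GaussianBlur((c[:,:,0]-c[:,:,2])/(c.sum(2)+30),(0,0),.6)  # warm vs grey
    P=[]
    for u in range(146,174):
        col=rb[:,u]
        # scan down from case until becomes wood
        v=285
        while v<350 and not(col[v]<.05 and col[v+1]>=.05): v+=1
        vs=v+(.05-col[v])/(col[v+1]-col[v])
        O,d=ray(a,u,vs); X=O+d*((T-n*.018-O)@n)/(d@n); P.append([(X-T)@yv*1000,X[2]*1000])
    P=np.array(P,np.float32); l=cv2.fitLine(P,cv2.DIST_HUBER,0,.01,.01).ravel()
    r=np.abs((P-l[2:])@np.array([-l[1],l[0]])); g=r<3
    l=cv2.fitLine(P[g],cv2.DIST_HUBER,0,.01,.01).ravel()
    print(f,g.sum(),"lean",-np.arctan(l[1]/l[0]),P[g][:,0].min(),P[g][:,0].max(),"resid",np.median(r[g]))
```

```text
pics/side5.npz 27 lean 0.043810416 -31.461065 38.218613 resid 0.2926066
pics/side8.npz 24 lean 0.21643913 -58.980686 14.928906 resid 0.411281
```

```bash
python3 -c "
from rig import bot
o=bot.get_obs();print(o['t'],o['tcp_pos'],o['force'],o['finger_gap']);print(bot.job_done())"
```

```text
20.65 [0.54064944 0.27443507 0.2008789 ] [-1.52993785  2.24326765  5.60293794] 0.028195520045862305
the job is handed in; nothing more can be done
None
```

I picked up the middle gauge of the three by its lug and stood it on the knot with its base along the stud. I then rocked it about 0.19 rad towards its +y side and handed the job in at 20.7 s, still holding it. No verdict was reported. At the end the dial faced away from both cameras, so I inferred that the pointer was on the mark and could not see it.

**Which gauge:** its lug measured 42 x 28 mm with the top at 155 mm, and its dial faced away from the robot. The other two are 109 and 208 mm high.

**Index mark:** I turned the dial to the side camera on the way over and measured the mark at 0.186–0.192 rad, with the gauge upright.

**Last checks:**
- **Lean:** most estimates fell between 0.17 and 0.216 rad, centred near 0.187. They came from the arm's movement, a depth fit and the base's bottom edge. One hand-picked top-edge reading gave 0.264, outside the allowed 0.068 rad; I set it aside as a poorly defined corner.
- **Contact and grip:** the base pressed on the knot with about 9 N. The grip was set to 14 N with the fingers stopped on the lug at 28 mm, and the arm was steady for over 1.5 s.
- **Position:** the knot was about 23 mm along from the base's centre, where the limit is 35 mm. It was about 2 mm off across when I lowered the gauge, and I did not measure that again after rocking. The base was within about 0.01 rad of the stud's direction.
- **Other things:** the last pictures show nothing else on the bench visibly moved, though the arm hid some of it.

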